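# Shim the rocking scanner

### The arm

A 6-joint arm with a two-finger parallel gripper is mounted at the origin on the work surface. World frame = base frame: x ahead of the robot, y to its left, z up, the work surface at z = 0. Lengths are in m, angles in rad, forces in N, time in s.
With the tool pointing down it reaches from about 0.375 to 0.975 m from the base axis. Payload 3.8 kg.
Tool frame: the origin (TCP) lies midway between the tips of the shut fingers; the grasp point (between the pads) lies grip_depth behind it (grip_depth is the distance from the TCP to the grasp point, in m); z points along the fingers, y is the direction in which the jaws open and shut (so a half turn about z gives the same grasp; the last joint's range is limited). The gripper opens to 85 mm and grips with 20 to 120 N. Pads are 22 mm wide; open, the fingers measure 114 mm over their backs; the gripper's body (76 mm by 85 mm) begins 54 mm behind the grasp point. The pads swing forward as they close: fully open they stand 13 mm farther back than shut.
Start: joints at [-1.265, 0.264, 1.604, -0, 1.274, -0.037], TCP at [0.227, -0.636, 0.231] pointing down, gripper open.
Joint ranges: [-2.63, 2.63], [-0.94, 2.18], [0.31, 2.57], [-1.31, 4.45], [0, 2.66], [-2.55, 2.55]. Speed limits (rad/s): [2.57, 2.57, 3.14, 3.14, 3.14, 3.14].

### API

Orientations are given as a 3x3 rotation matrix whose columns are the frame's x, y, z axes.
In Python, from plant import reach, move_l, goto_joints, grip, wait, inverse_kinematics, read_camera, calibration, Unreachable, sign_off, trace, current_time, current_joint_pos, current_joint_vel, current_joint_torque, current_tcp_pos, current_tcp_rot, current_wrist_force, current_wrist_torque, current_gripper_width, grip_depth gives the robot as it stands. Calls block until the motion is done:
- reach(position, orientation): joint-space move of the TCP to a pose.
- move_l(position, v=0.15, ori=None, threshold=None): straight line of the TCP; ori=None keeps the orientation; v is the mean speed in m/s. With threshold (N) it stops when the force on the tool has changed by that much, and returns True; else False.
- goto_joints(angles): joint-space move.
- grip(opening, grasp_force=None): finger opening in m; grasp_force is the grip in N (None keeps the last); returns when the fingers have stopped.
- wait(seconds).
- inverse_kinematics(position, orientation): joint angles nearest the present ones, or None.
- read_camera(name): name is "scene" or "top" or "wrist"; returns (picture, depth): 400x640x3 uint8, blue, green, red; 400x640 float32, m along the optical axis (not along the pixel's ray), 0 where there is no reading.
- calibration(name): a dict with "mtx" (3x3 intrinsics, pixels), "R" (3x3) and "t" (3): a world point X has camera coordinates R X + t; the wrist camera has in their place "T_tool_cam" (4x4, takes a point from camera to tool coordinates, whose origin is the TCP and whose axes are the flange's). Camera axes: x right, y down, z forward; pixel columns grow to the right and rows downward; lengths in m; the calibration is good to about 2 mm. The wrist camera is an equidistant fisheye: a pixel r from the principal point sees the ray r / f radians off the axis. A picture is of the moment at which its call begins: read the wrist's pose just before it. calibration takes no time and is no camera call.
A pose or a line that the arm cannot do raises Unreachable and nothing moves.
- sign_off(): hands the job in, once; it reports no verdict.
Trained networks look in the newest picture that a camera, given by its name, has taken for a name from the list of things; names that differ only in an ending like _2 or _b are one class to them, and where a whole thing is asked for, a point or a joint stands for the part that bears it (a point fixed in the world has none). Each returns a list of dicts, best first, with "score" (0 to 1); they miss things now and then, are a little off and sometimes report something else, mostly with a low value. They report only what shows in the picture. A call takes as long as a camera call.
- trace(camera, target): "mask" (400x640 bool, what is visible of it) and "pixel" ([row, column] in pixels, amid what is visible of it).
Readings, each from a call of its own:
- current_time(): time.
- current_joint_pos(): joint angles.
- current_joint_vel(): joint speeds.
- current_joint_torque(): joint torques, N m.
- current_tcp_pos(): TCP position.
- current_tcp_rot(): TCP orientation.
- current_wrist_force(): force on the tool from outside, world axes, zero at the start.
- current_wrist_torque(): the same for the moment, N m.
- current_gripper_width(): finger opening in m.
Only numpy, scipy, OpenCV 4.12 (cv2) and the standard library are available. Lean on these libraries where they do the work, as an engineer would, in place of code of your own. Each camera call takes 0.05 s, during which the arm holds its last target. There are 200 camera calls.

### The job

The laser scanner rocks on its pivots because its red front foot hangs clear of the bench. Push the orange wedge shim along the bench, thin edge first, under that foot until the foot stands on the shim's flat top and the scanner sits level and no longer rocks. Only push the shim, gently, never pinch it or lift it off the bench; do not touch the scanner or its stand, leave everything else where it is, and finish with the hand clear.

Things in the scene. Friction and masses are not known exactly. Their poses are not given: they have to be found in the camera images.
- shim: Loose orange wedge shim, 80 g, 110 mm long, 44 mm wide, lying flat. Origin: centre of its underside; +x points along it to the thin edge, y across, z up. Thin edge (2 mm thick) at x = +55 mm; ramp up to 14 mm thick at +10 mm. It starts with the thin edge roughly towards the foot, 20 to 50 mm short of it, up to 30 mm off sideways and 0.3 rad askew.
- shim_flat (a point): Middle of the shim's flat orange top, 14 mm above the bench, at shim x = -11 mm. The flat runs from the thin black line at the top of the ramp (+10 mm) to the black push block (-33 mm). The foot should stand here.
- shim_back (a point): Centre of the flat rear face of the shim's black push block, 16 mm above the bench, at shim x = -55 mm. The block is 22 mm long (-33 to -55 mm), full width, 32 mm tall. Friction is about 0.6.
- stand: Fixed aluminium pivot stand carrying the rocking scanner (white and grey, 180 mm wide, 290 mm tall). Origin: on the bench below the middle of the pivot axis, which runs along y; -x points to the front foot. The housing begins 62 mm out on -x. Below the scanner the bench is clear for the shim between y = -75 and +75 mm, up to x = +15 mm.
- foot_tip (a point): Lowest point of the scanner's red ball foot (18 mm wide), 110 mm out on the stand's -x, moving with the scanner: 5 mm over the bench while it hangs, 14 mm when level. It sits under a dark outrigger bar (32 mm wide, ends 130 mm out, 56 mm over the bench) with a brass knob up to 78 mm. It bears down with 2 to 7 N; wedging it up takes 4 to 14 N of push.
- scanner (a joint): Rocking angle of the scanner on its pivots, rad: 0 is level, negative is front foot down. Stops at -0.08 (foot hanging) and +0.012 (rear feet on the bench). It falls to -0.08 by its own weight and stands at about 0 with the foot on the shim's flat top.
- screwdriver: small yellow-handled screwdriver lying on the bench, 170 mm long, 26 mm thick; a bystander
- wrench: steel ring wrench lying flat, 150 mm long, 8 mm thick; a bystander
- spare_foot: spare brass levelling foot standing upright, 34 mm wide, 50 mm tall; origin at the centre of its underside; a bystander
- jar: small jar with a blue cap, 44 mm wide, 55 mm tall; origin at the centre of its underside; a bystander
- lens_cap: black round lens cap lying flat, 60 mm wide, 18 mm thick; a bystander
- pointer: blue bar-shaped light pointer lying on the bench, 135 x 16 x 16 mm; a bystander

How it is judged:
By the outcome, as a careful person would: the job done as asked, in the order asked, and still so for the second after the job is handed in, with the robot touching nothing.
It also fails if it takes over 54 s, if anything falls off the work surface, if the arm or the gripper's body presses on something with over 40 N, if the wrist force passes 120 N, or if a joint passes its speed limit or range.

## Working session

There is one attempt and no reset: what is moved stays moved. The work goes in short steps, each a Python script; the robot and the scene stay as the last script left them, time stands still between calls to the robot, and variables do not carry over. Pictures are saved under pics/ and viewed, about 8 in all and at most 12, crops included, and the job is handed in when it is done.

```bash
mkdir -p pics; ls
python3 - <<'E'
from plant import *
import cv2,numpy as np
ims=[]
for c in("scene","top"):
    im,d=read_camera(c); np.savez(f'pics/{c}0.npz',im=im,d=d); ims.append(im)
    k=calibration(c); print(c,k['mtx'].tolist(),k['R'].round(4).tolist(),k['t'].round(4).tolist())
    for n in("shim","stand","foot_tip","scanner"):
        for r in trace(c,n)[:2]:
            print(c,n,round(r['score'],2),r['pixel'],r['mask'].sum())
cv2.imwrite('pics/a_scene.png',ims[0]);cv2.imwrite('pics/a_top.png',ims[1])
print(current_time(),grip_depth)
E
```

```text
pics
scene [[517.6011870725081, 0.0, 320.44420444682817], [0.0, 517.6011870725081, 206.9830578535846], [0.0, 0.0, 1.0]] [[-0.32, 0.9473, 0.0153], [0.73, 0.2568, -0.6333], [-0.6039, -0.1915, -0.7738]] [0.1033, -0.4139, 1.729]
scene shim 0.83 [216.3, 298.2] 685
scene stand 0.77 [198.8, 377.8] 6343
scene stand 0.66 [202.6, 220.0] 272
scene foot_tip 0.71 [194.1, 375.9] 5826
scene foot_tip 0.16 [201.0, 378.9] 6666
scene scanner 0.96 [193.7, 377.0] 5783
top [[463.27624464064286, 0.0, 318.9162266460469], [0.0, 463.27624464064286, 210.4466728543091], [0.0, 0.0, 1.0]] [[-0.0283, -0.9996, 0.0067], [-0.9901, 0.0271, -0.1376], [0.1374, -0.0105, -0.9905]] [0.0821, 0.5961, 1.1539]
top shim 0.73 [215.6, 331.1] 693
top stand 0.59 [225.0, 254.1] 5472
top foot_tip 0.87 [222.9, 254.1] 4750
top foot_tip 0.69 [211.1, 332.8] 762
top scanner 0.9 [220.5, 253.7] 4848
0.5 0.0187
```

View pics/a_scene.png

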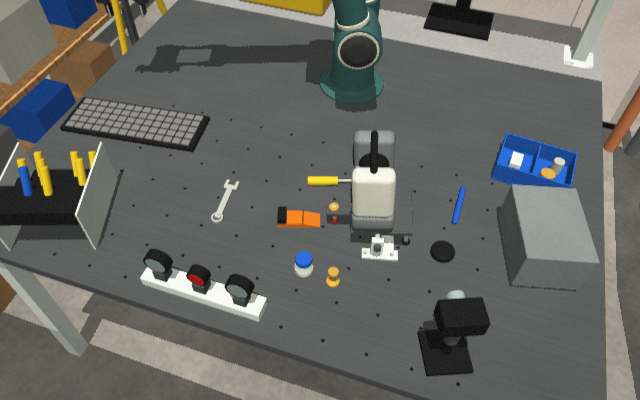

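View pics/a_top.png

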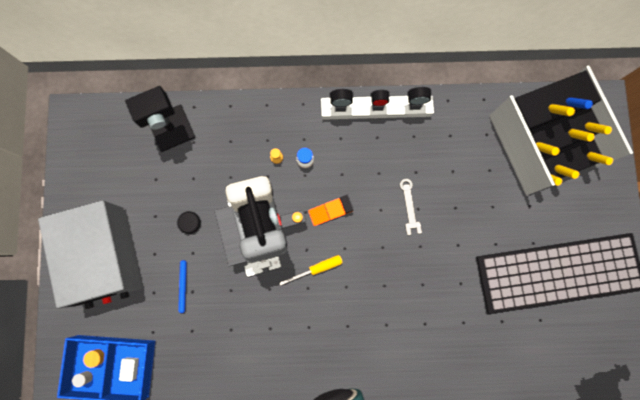

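The scene view shows the shim (298,217) with its black block on the left, the foot and knob at (334,210), and the scanner at (375,195). The top view shows the shim at (328,212), block at its right end (345,205), and the brass knob at (297,217). Next I'll compute rough positions and look closer with the wrist camera.

```bash
cat > h.py <<'E'
from plant import *
import cv2,numpy as np
def ray(cam,uv):
    k=calibration(cam); uv=np.atleast_2d(np.float64(uv))
    d=np.c_[uv,np.ones(len(uv))]@np.linalg.inv(k['mtx']).T@k['R']
    return -k['R'].T@k['t'],d
def plane(o,d,z): return o+d*((z-o[2])/d[:,2:3])
def on(cam,uv,z): return plane(*ray(cam,uv),z)
def wray(uv,p,R):
    k=calibration('wrist');K=k['mtx'];T=k['T_tool_cam'];uv=np.atleast_2d(np.float64(uv))
    a=(uv-K[:2,2])/[K[0,0],K[1,1]];r=np.linalg.norm(a,axis=1,keepdims=True)
    d=np.c_[a/np.maximum(r,1e-9)*np.sin(r),np.cos(r)]
    return p+R@T[:3,3], d@T[:3,:3].T@R.T
def wproj(X,p,R):
    k=calibration('wrist');K=k['mtx'];T=k['T_tool_cam']
    c=((np.atleast_2d(X)-p)@R-T[:3,3])@T[:3,:3]
    s=np.linalg.norm(c[:,:2],axis=1);th=np.arctan2(s,c[:,2])
    return c[:,:2]/s[:,None]*th[:,None]*[K[0,0],K[1,1]]+K[:2,2]
def orange(im):
    h=cv2.cvtColor(im,cv2.COLOR_BGR2HSV)
    return cv2.inRange(h,(4,170,110),(16,255,255))
E
python3 - <<'E'
from h import *
for c in('scene','top'):
    im=np.load(f'pics/{c}0.npz')['im'];m=orange(im)
    r=trace(c,'shim') if 0 else None
    b={'scene':(270,200,330,235),'top':(300,190,355,230)}[c]
    mm=np.zeros_like(m);mm[b[1]:b[3],b[0]:b[2]]=m[b[1]:b[3],b[0]:b[2]]
    (cx,cy),wh,a=cv2.minAreaRect(cv2.findNonZero(mm))
    P=on(c,cv2.boxPoints(((cx,cy),wh,a)),.011);print(c,(cx,cy),P.round(3).tolist(),P.mean(0).round(3))
print('knob',on('top',[297,217],.075),on('scene',[334,206],.075))
print('red',on('scene',[335,219],.014))
k=calibration('wrist');print(k['mtx'],k['T_tool_cam'].round(3))
E
```

```text
scene (298.4999694824219, 218.5) [[0.646, -0.006, 0.011], [0.6, -0.025, 0.011], [0.564, 0.077, 0.011], [0.611, 0.093, 0.011]] [0.605 0.035 0.011]
top (326.7877197265625, 211.76712036132812) [[0.605, 0.095, 0.011], [0.635, 0.009, 0.011], [0.591, -0.006, 0.011], [0.561, 0.08, 0.011]] [0.598 0.044 0.011]
knob [[0.57842845 0.1210912  0.075     ]] [[0.58527019 0.12321395 0.075     ]]
red [[0.57760203 0.12577259 0.014     ]]
[[309.70691629   0.         318.10880426]
 [  0.         309.70691629 199.19486789]
 [  0.           0.           1.        ]] [[ 0.001 -0.95  -0.312  0.08 ]
 [ 1.     0.001 -0.    -0.002]
 [ 0.001 -0.312  0.95  -0.142]
 [ 0.     0.     0.     1.   ]]
```

```bash
cat >> h.py <<'E'
def tool(u,tilt=0.):
    "tool down, x axis away from push direction u; tilt leans the hand back"
    u=np.array([u[0],u[1],0.])/np.hypot(*u[:2]); z=np.array([0,0,-1.])
    z=np.cos(tilt)*z+np.sin(tilt)*u; y=np.cross(z,-u); y/=np.linalg.norm(y)
    return np.c_[np.cross(y,z),y,z]
def wshot(name):
    p,R=np.array(current_tcp_pos()),np.array(current_tcp_rot()); im,d=read_camera('wrist')
    np.savez(f'pics/{name}.npz',im=im,d=d,p=p,R=R); cv2.imwrite(f'pics/{name}.png',im); return im,d,p,R
E
python3 - <<'E'
from h import *
R=tool((-.2,.98))
for i,p in enumerate([(0.62,-0.08,0.15),(0.60,-0.05,0.23)]):
    try: reach(p,R)
    except Unreachable as e: print('unreach',e); R=tool((-.2,.98)); continue
    wshot(f'w{i}'); print(current_tcp_pos(),current_joint_pos(),current_time())
    for n in('shim','foot_tip','stand'):
        for r in trace('wrist',n)[:1]: print(n,r['score'],r['pixel'])
E
```

```text
unreach the arm cannot take that pose within its joint ranges
unreach the arm cannot take that pose within its joint ranges
```

Run:
```python
from h import *
print(np.array(current_tcp_rot()).round(2).tolist())
for p in [(0.62,-0.08,0.15),(0.62,-0.06,0.02)]:
  for tilt in (0,.2,.35):
    print(p,tilt,[a for a in range(-180,180,15) if inverse_kinematics(p,tool((np.cos(np.radians(a)),np.sin(np.radians(a))),tilt)) is not None])
```

```text
[[0.94, 0.34, -0.0], [0.34, -0.94, 0.0], [0.0, -0.0, -1.0]]
(0.62, -0.08, 0.15) 0 [-180, -165, -150, -135, -120, -105, -90, -75, -60, -45, -30, -15, 0, 15, 30, 45, 120, 135, 150, 165]
(0.62, -0.08, 0.15) 0.2 [-180, -165, -150, -135, -120, -105, -90, -75, -60, -45, -30, -15, 0, 15, 30, 105, 120, 135, 150, 165]
(0.62, -0.08, 0.15) 0.35 [-180, -165, -150, -135, -120, -105, -90, -75, -60, -45, -30, -15, 0, 15, 105, 120, 135, 150, 165]
(0.62, -0.06, 0.02) 0 [-180, -165, -150, -135, -120, -105, -90, -75, -60, -45, -30, -15, 0, 15, 30, 45, 120, 135, 150, 165]
(0.62, -0.06, 0.02) 0.2 [-180, -165, -150, -135, -120, -105, -90, -75, -60, -45, -30, -15, 0, 15, 30, 105, 120, 135, 150, 165]
(0.62, -0.06, 0.02) 0.35 [-180, -165, -150, -135, -120, -105, -90, -75, -60, -45, -30, -15, 0, 15, 105, 120, 135, 150, 165]
```

Run:
```python
from h import *
f=lambda a,t,p:inverse_kinematics(p,tool((np.cos(np.radians(a)),np.sin(np.radians(a))),t))
for p in [(0.62,-0.10,0.1),(0.60,0.05,0.012)]:
  for t in (0,.1,.2,.3,.4): print(p,t,[a for a in range(90,125,2) if f(a,t,p) is not None])
u=lambda a:(np.cos(np.radians(a)),np.sin(np.radians(a)))
for i,(p,a,t) in enumerate([((0.62,-0.08,0.12),118,.1),((0.60,-0.04,0.2),118,.1)]):
    reach(p,tool(u(a),t)); wshot(f'w{i}'); print(current_tcp_pos(),current_joint_pos(),current_time())
    for n in('shim','foot_tip','stand'):
        for r in trace('wrist',n)[:1]: print(n,r['score'],r['pixel'])
```

```text
(0.62, -0.1, 0.1) 0 [114, 116, 118, 120, 122, 124]
(0.62, -0.1, 0.1) 0.1 [108, 110, 112, 114, 116, 118, 120, 122, 124]
(0.62, -0.1, 0.1) 0.2 [102, 104, 106, 108, 110, 112, 114, 116, 118, 120, 122, 124]
(0.62, -0.1, 0.1) 0.3 [98, 100, 102, 104, 106, 108, 110, 112, 114, 116, 118, 120, 122, 124]
(0.62, -0.1, 0.1) 0.4 [92, 94, 96, 98, 100, 102, 104, 106, 108, 110, 112, 114, 116, 118, 120, 122, 124]
(0.6, 0.05, 0.012) 0 []
(0.6, 0.05, 0.012) 0.1 [120, 122, 124]
(0.6, 0.05, 0.012) 0.2 [114, 116, 118, 120, 122, 124]
(0.6, 0.05, 0.012) 0.3 [106, 108, 110, 112, 114, 116, 118, 120, 122, 124]
(0.6, 0.05, 0.012) 0.4 [98, 100, 102, 104, 106, 108, 110, 112, 114, 116, 118, 120, 122, 124]
[ 0.6201269  -0.08075064  0.12022418] [-0.21176678  0.29831215  1.77713421  0.08429745  1.13152744  2.40344302] 3.0
shim 0.7 [272.9, 283.6]
foot_tip 0.66 [341.7, 269.1]
stand 0.59 [386.1, 189.7]
[ 0.59988371 -0.0400864   0.20017393] [-0.15427731  0.18337197  1.76313414  0.08380362  1.25569466  2.46998165] 3.6583
shim 0.95 [201.7, 289.9]
foot_tip 0.76 [328.8, 266.4]
stand 0.83 [328.2, 267.4]
```

View pics/w0.png

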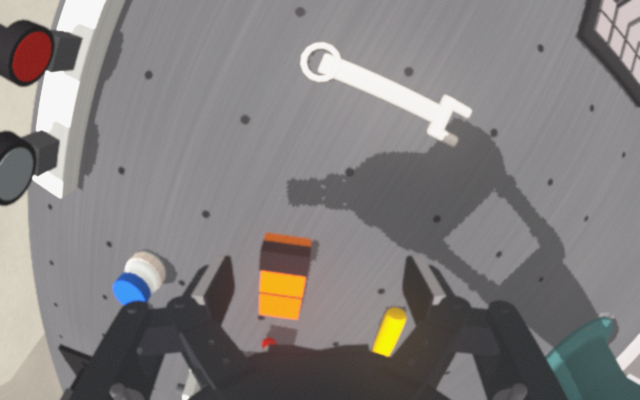

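View pics/w1.png

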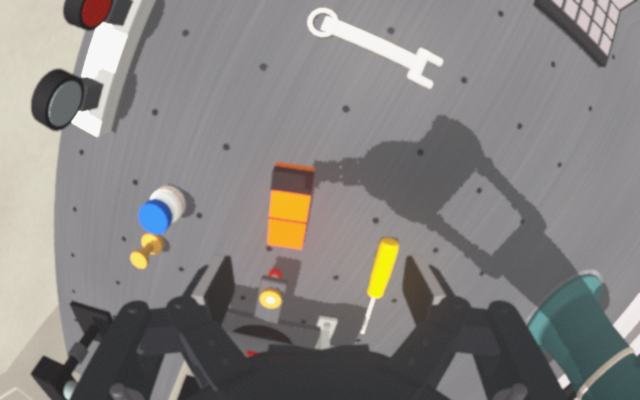

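The first wrist picture shows the shim's orange top at about (283,295) with the red foot at (269,343). The second shows the shim at (290,215), its block at (293,180), the red foot tip at (275,272) under the bar end, and the knob at (270,298). Next I'll fit the poses.

```bash
cat >> h.py <<'E'
from scipy.optimize import minimize, least_squares
L=np.array
BODY=L([[x,s*.022,z] for s in(-1,1) for x,z in((-.055,0),(.055,0),(.055,.002),(.010,.014),(-.055,.014))])
BLK=L([[x,s*.022,z] for s in(-1,1) for x in(-.055,-.033) for z in(.014,.032)])
def cproj(cam,X):
    k=calibration(cam);c=X@k['R'].T+k['t'];c=c@k['mtx'].T;return c[:,:2]/c[:,2:]
def world(pose,P):
    x,y,a=pose;c,s=np.cos(a),np.sin(a);return P@L([[c,s,0],[-s,c,0],[0,0,1]])+[x,y,0]
def render(pr,pose,S=4):
    m=np.zeros((400*S,640*S),np.uint8)
    for P,v in((BODY,255),(BLK,0)):
        h=cv2.convexHull(pr(world(pose,P)).astype(np.float32))
        cv2.fillConvexPoly(m,np.int32(np.round((h+.5)*S)),v)
    return m
def fit_shim(views,x0):
    "views: list of (project, orange mask)"
    big=[]
    for pr,m in views:
        near=cv2.dilate(render(pr,x0,1),np.ones((15,15)))
        big.append((pr,cv2.resize(cv2.GaussianBlur(m&near,(0,0),.7),None,fx=4,fy=4)))
    def f(q):
        e=0
        for pr,b in big:
            r=render(pr,q);e+=np.abs(r.astype(int)-b).sum()/max(1,(b>127).sum())/255
        return e
    b=None
    for sx in(.006,.002):
        x=x0 if b is None else b.x
        b=minimize(f,x,method='Nelder-Mead',options=dict(initial_simplex=L([x,x+L([sx,0,0]),x+L([0,sx,0]),x+L([0,0,sx*8])]),xatol=1e-4,fatol=1e-4))
    return b.x,b.fun
def wview(n):
    z=np.load(f'pics/{n}.npz');p,R=z['p'],z['R'];return (lambda X:wproj(X,p,R)),orange(z['im'])
def red(im):
    h=cv2.cvtColor(im,cv2.COLOR_BGR2HSV);return cv2.inRange(h,(0,150,60),(3,255,255))|cv2.inRange(h,(172,150,60),(180,255,255))
def tri(rays):
    A=0;b=0
    for o,d in rays:
        d=d[0]/np.linalg.norm(d[0]);M=np.eye(3)-np.outer(d,d);A=A+M;b=b+M@o
    X=np.linalg.solve(A,b);return X,[np.linalg.norm(np.cross(X-o,d[0]/np.linalg.norm(d[0]))) for o,d in rays]
E
python3 - <<'E'
from h import *
x0=L([.602,.032,np.arctan2(.94,-.33)])
V={n:wview(n) for n in('w0','w1')}
for c in('scene','top'): V[c]=((lambda X,c=c:cproj(c,X)),orange(np.load(f'pics/{c}0.npz')['im']))
for n in V: print(n,*fit_shim([V[n]],x0))
print('both',*fit_shim([V['w0'],V['w1']],x0))
for n,b in(('w0',(240,320,300,365)),('w1',(255,255,300,290)),('scene',(325,195,345,228)),('top',(270,205,290,230))):
    z=np.load(f'pics/{n}{"" if n[0]=="w" else 0}.npz');m=red(z['im'])[b[1]:b[3],b[0]:b[2]]
    p=cv2.findNonZero(m)
    if p is not None: print(n,len(p),p[:,0].mean(0)+b[:2],p[:,0].min(0)+b[:2],p[:,0].max(0)+b[:2])
z=np.load('pics/top0.npz');d=z['d'];r,c=np.mgrid[:400,:640];o,dd=ray('top',np.c_[c.ravel(),r.ravel()])
P=o+dd*d.reshape(-1,1)
s=(abs(P[:,0]-.57)<.16)&(P[:,1]>.09)&(P[:,1]<.36)&(d.ravel()>0)
for a,b in((.03,.06),(.06,.1),(.1,.15),(.15,.2),(.2,.25),(.25,.3)):
    q=P[s&(P[:,2]>a)&(P[:,2]<b)]
    if len(q)>5: print(a,b,len(q),cv2.minAreaRect(q[:,:2].astype(np.float32)))
z=np.load('pics/w1.npz')
cv2.imwrite('pics/c1.png',np.vstack([cv2.resize(z['im'][240:360,200:360],None,fx=4,fy=4,interpolation=2),]))
s0=np.load('pics/scene0.npz')['im'][120:270,310:440];t0=np.load('pics/top0.npz')['im'][165:285,205:305]
cv2.imwrite('pics/c2.png',np.hstack([cv2.resize(s0,(390,450)),cv2.resize(t0,(375,450))]))
E
```

```text
w0 [0.60017301 0.03613205 1.90595235] 3.704806650168158
w1 [0.59980697 0.03602398 1.91898674] 7.604225358840248
scene [0.60183049 0.03270649 1.90819518] 0.1361966430789687
top [0.60232942 0.03302986 1.90454937] 5.528555814535351
both [0.59992171 0.03595342 1.89701105] 11.294729893379566
w0 73 [267.79452055 341.5890411 ] [262 338] [274 346]
w1 62 [275.03225806 272.22580645] [269 269] [280 277]
scene 23 [334.60869565 220.13043478] [332 217] [337 222]
top 16 [278.9375 219.1875] [277 214] [280 224]
0.03 0.06 188 ((0.5796855688095093, 0.1325397789478302), (0.0648941919207573, 0.30800923705101013), 70.29853820800781)
0.06 0.1 1309 ((0.5378905534744263, 0.20583420991897583), (0.18184387683868408, 0.212262362241745), 12.58803653717041)
0.1 0.15 318 ((0.5423728227615356, 0.20850467681884766), (0.13498759269714355, 0.1014748066663742), 14.48753833770752)
0.15 0.2 109 ((0.5420771837234497, 0.20065149664878845), (0.13195280730724335, 0.0965360552072525), 16.005970001220703)
0.2 0.25 1022 ((0.551683247089386, 0.19908997416496277), (0.15022516250610352, 0.0985373705625534), 16.876203536987305)
0.25 0.3 2092 ((0.5595714449882507, 0.20309047400951385), (0.16498278081417084, 0.09562691301107407), 14.33955192565918)
```

View pics/c1.png

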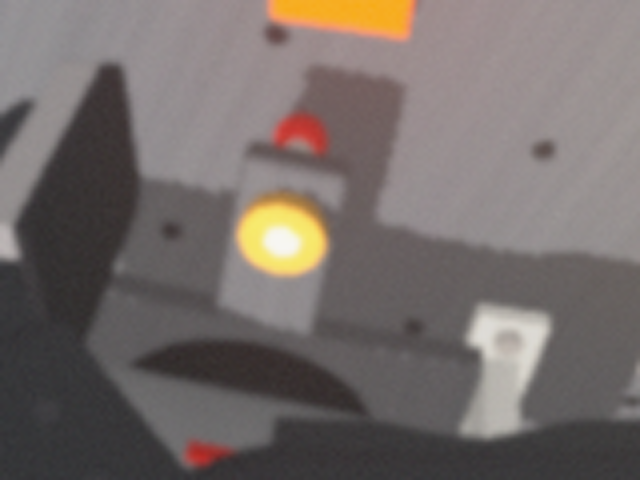

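View pics/c2.png

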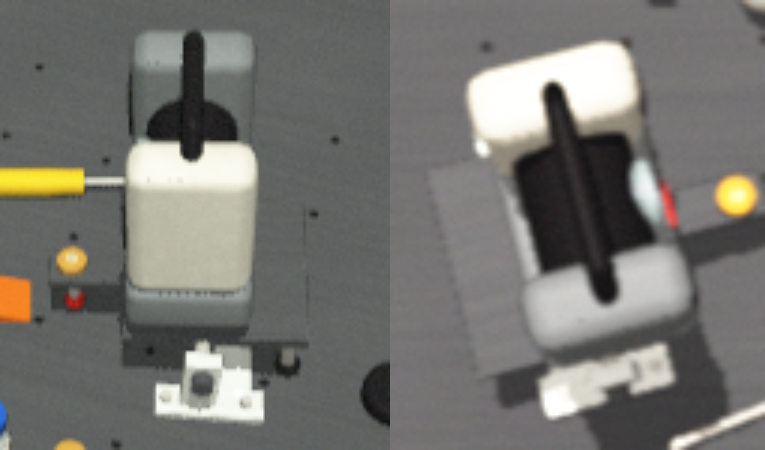

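The crops show the red ball under the bar end at w1 (275,274) and the knob at (270.5,299.5). The stand's axis leans about 14.5° from y. The orange hue range was too narrow, so I'm widening it and refitting.

```bash
sed -i 's/(4,170,110),(16,255,255)/(4,160,70),(20,255,255)/' h.py
python3 - <<'E'
from h import *
x0=L([.600,.035,1.905])
V={n:wview(n) for n in('w0','w1')}
for c in('scene','top'): V[c]=((lambda X,c=c:cproj(c,X)),orange(np.load(f'pics/{c}0.npz')['im']))
for n in V: print(n,*fit_shim([V[n]],x0))
print('both',*fit_shim([V['w0'],V['w1']],x0))
W={}
for n in('w0','w1'):
    z=np.load(f'pics/{n}.npz');W[n]=lambda uv,p=z['p'],R=z['R']:wray(uv,p,R)
print('knob',tri([W['w1']([270.5,299.5]),ray('scene',[334,206.7]),ray('top',[297.5,217])]))
print('ball',tri([W['w0']([268,344]),W['w1']([274.5,274.8]),ray('scene',[334.6,219.8])]))
for n,r in(('w0',W['w0']([268,344])),('w1',W['w1']([274.5,274.8])),('sc',ray('scene',[334.6,219.8]))): print(n,plane(*r,.014))
# bar axis from w1: bar end mid and bar root mid at z~.06
a=plane(*W['w1']([[200+248/4,240+158/4],[200+346/4,240+182/4],[200+222/4,240+305/4],[200+308/4,240+330/4]]),.056);print(a)
v=a[2:].mean(0)-a[:2].mean(0);print('bar dir',np.arctan2(v[1],v[0]),np.linalg.norm(a[0]-a[1]))
E
```

```text
w0 [0.60013581 0.03618592 1.90524099] 0.5960774563430544
w1 [0.60019005 0.03601842 1.9019148 ] 0.7561728769505365
scene [0.60144672 0.0323911  1.89815467] 0.13391484694915404
top [0.60313478 0.0346647  1.9148239 ] 0.5773544010960627Traceback (most recent call last):
  File "<stdin>", line 6, in <module>
  File "h.py", line 58, in fit_shim
    b=minimize(f,x,method='Nelder-Mead',options=dict(initial_simplex=L([x,x+L([sx,0,0]),x+L([0,sx,0]),x+L([0,0,sx*8])]),xatol=1e-4,fatol=1e-4))
    res = _minimize_neldermead(fun, x0, args, callback, bounds=bounds,
                               **options)
    fxcc = func(xcc)
    fx = function(np.copy(x), *(wrapper_args + args))
  File "h.py", line 53, in f
    r=render(pr,q);e+=np.abs(r.astype(int)-b).sum()/max(1,(b>127).sum())/255
  File "h.py", line 41, in render
    h=cv2.convexHull(pr(world(pose,P)).astype(np.float32))
                     ~~^^^^^^^^^^^^^^^
  File "h.py", line 61, in <lambda>
    z=np.load(f'pics/{n}.npz');p,R=z['p'],z['R'];return (lambda X:wproj(X,p,R)),orange(z['im'])
                                                                  ~~~~~^^^^^^^
  File "h.py", line 15, in wproj
    k=calibration('wrist');K=k['mtx'];T=k['T_tool_cam']
ValueError: time passes only in moves, steps and waits
```

```bash
sed -i "2a import functools\ncalibration=functools.lru_cache(None)(calibration)" h.py
python3 - <<'E'
from h import *
x0=L([.600,.035,1.905])
V={n:wview(n) for n in('w0','w1')}
q=L([.6002,.0361,1.903]);out=[]
for n in V:
    pr,m=V[n];r=render(pr,q,1);near=cv2.dilate(r,np.ones((25,25)));m&=near
    print(n,(m>0).sum(),(r>0).sum(),((m>0)&(r>0)).sum(),cv2.boundingRect(m),cv2.boundingRect(r))
    im=np.load(f'pics/{n}.npz')['im'].copy();im[...]=im//2;im[...,2]=np.maximum(im[...,2],m//2);im[...,1]=np.maximum(im[...,1],r//2)
    x,y,w,h=cv2.boundingRect(near);out.append(cv2.resize(im[y:y+100,x:x+100],(400,400),interpolation=0))
    print(cv2.cvtColor(np.load(f'pics/{n}.npz')['im'],cv2.COLOR_BGR2HSV)[[280,300] if n=='w0' else [205,235],285])
cv2.imwrite('pics/c3.png',np.hstack(out))
W={}
for n in('w0','w1'):
    z=np.load(f'pics/{n}.npz');W[n]=lambda uv,p=z['p'],R=z['R']:wray(uv,p,R)
print('knob',tri([W['w1']([270.5,299.5]),ray('scene',[334,206.7]),ray('top',[297.5,217])]))
print('ball',tri([W['w0']([268,344]),W['w1']([274.5,274.8]),ray('scene',[334.6,219.8])]))
for n,r in(('w0',W['w0']([268,344])),('w1',W['w1']([274.5,274.8])),('sc',ray('scene',[334.6,219.8]))): print(n,plane(*r,.014))
a=plane(*W['w1']([[200+248/4,240+158/4],[200+346/4,240+182/4],[200+222/4,240+305/4],[200+308/4,240+330/4]]),.056);print(a)
v=a[2:].mean(0)-a[:2].mean(0);print('bar dir',np.arctan2(v[1],v[0]),np.linalg.norm(a[0]-a[1]))
E
```

```text
w0 1512 2212 1391 (260, 234, 50, 85) (260, 232, 52, 89)
[[ 21 232 247]
 [ 20 225 247]]
w1 1340 2208 1262 (268, 163, 46, 86) (268, 162, 48, 88)
[[ 21 221 247]
 [ 20 218 247]]
knob (array([0.5790597 , 0.12140293, 0.06693915]), [np.float64(0.00196822938658069), np.float64(0.0016429196953291433), np.float64(0.0013142016019895442)])
ball (array([0.57827303, 0.12617531, 0.01429102]), [np.float64(0.0007513027180788367), np.float64(0.001328252855076785), np.float64(0.0020603606714900704)])
w0 [[0.57740314 0.12714152 0.014     ]]
w1 [[0.57709519 0.12751646 0.014     ]]
sc [[0.58045688 0.12559066 0.014     ]]
[[0.5957407  0.10884281 0.056     ]
 [0.5670333  0.1027053  0.056     ]
 [0.57983699 0.17087387 0.056     ]
 [0.551161   0.16699445 0.056     ]]
bar dir 1.8172344370861815 0.0293561577037228
```

View pics/c3.png

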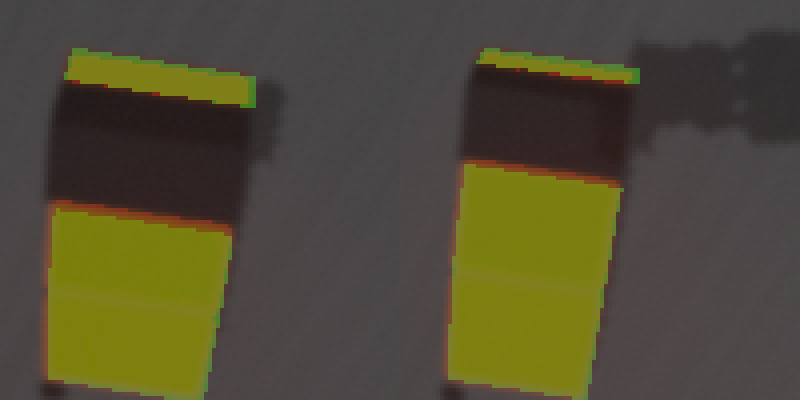

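The overlay shows the model outline matching the shim in both wrist pictures to within about 1 px. The shim is at (0.600, 0.036) with heading 1.903, the foot at (0.578, 0.1265), and the bar direction is 1.817. Next I check the push path for reach, then push in stages.

```bash
sed -i 's/(20,255,255)/(24,255,255)/' h.py
cat >> h.py <<'E'
TZ=.009; TILT=.4
dirv=lambda a:L([np.cos(a),np.sin(a),0.])
def tcp_for(pose,d=.0102,back=0.,tz=TZ):
    x,y,a=pose;p=L([x,y,0])-(.055+d+back)*dirv(a);p[2]=tz;return p,tool(dirv(a),TILT)
def goal(foot,a,sx=-.011):
    p=L([foot[0],foot[1],0])-sx*dirv(a);return L([p[0],p[1],a])
E
python3 - <<'E'
from h import *
A=L([.6002,.0361,1.903]);foot=(.578,.1265)
for a in(1.82,1.86):
    B=goal(foot,a);print(B)
    for s in np.linspace(0,1,6):
        q=inverse_kinematics(*tcp_for(A+s*(B-A)));print(s,None if q is None else np.round(q,2))
print(inverse_kinematics(*tcp_for(A,back=.03,tz=.12)))
# go
p,R=tcp_for(A,back=.035,tz=.12)
grip(.012); reach(p,R); print(current_gripper_width(),current_time())
p[2]=TZ; move_l(p,.12); print(current_tcp_pos(),current_wrist_force(),current_time())
wshot('w2')
print(fit_shim([wview('w2')],A))
E
```

```text
[0.57528704 0.1371602  1.82      ]
0.0 [-0.26  0.52  1.76  0.37  1.13  2.34]
0.2 [-0.24  0.5   1.79  0.38  1.1   2.37]
0.4 [-0.21  0.48  1.82  0.39  1.08  2.4 ]
0.6000000000000001 [-0.19  0.46  1.84  0.41  1.06  2.43]
0.8 [-0.16  0.45  1.87  0.42  1.04  2.46]
1.0 [-0.13  0.43  1.89  0.44  1.02  2.49]
[0.57486292 0.13704318 1.86      ]
0.0 [-0.26  0.52  1.76  0.37  1.13  2.34]
0.2 [-0.24  0.5   1.79  0.38  1.11  2.37]
0.4 [-0.21  0.48  1.81  0.39  1.09  2.39]
0.6000000000000001 [-0.18  0.47  1.83  0.4   1.07  2.42]
0.8 [-0.16  0.46  1.85  0.41  1.05  2.44]
1.0 [-0.13  0.44  1.87  0.43  1.04  2.47]
[-0.2986739   0.41588658  1.66952733  0.33108458  1.31460428  2.38421246]
0.01213786364813728 4.95
[ 0.63375289 -0.05882793  0.00995698] [0.29065621 0.20659201 0.45255053] 6.025
(array([0.60095, 0.03685, 1.909  ]), np.float64(1.7335551155440225))
```

View pics/w2.png

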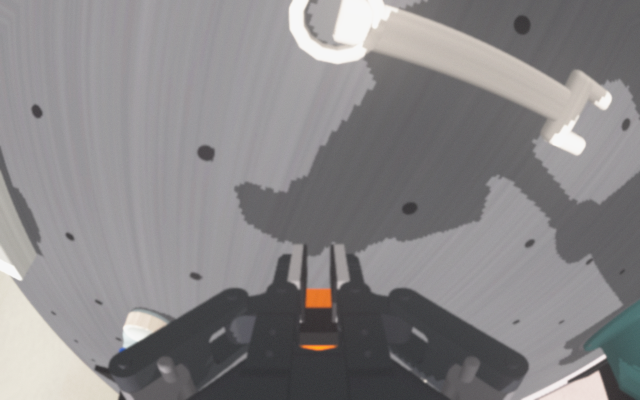

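This wrist view sees the shim only through the finger gap (orange strip 318,298), so I'll track it with the scene camera, whose fit was tight. First push stage now.

```bash
cat >> h.py <<'E'
def look(n,q0):
    im,d=read_camera('scene');cv2.imwrite(f'pics/{n}.png',im);np.savez(f'pics/{n}.npz',im=im)
    q,e=fit_shim([((lambda X:cproj('scene',X)),orange(im))],L(q0)+[.0013,-.0037,-.005]); return q-[.0013,-.0037,-.005],e
E
python3 - <<'E'
from h import *
A=L([.6002,.0361,1.903]);B=goal((.578,.1265),1.83)
for s in(0,.15,.3):
    p,R=tcp_for(A+s*(B-A)); print(move_l(p,.05,R,threshold=12),np.round(current_wrist_force(),2))
print(current_tcp_pos(),p,current_time())
print('expect',A+.3*(B-A));print(look('s1',A+.3*(B-A)))
E
```

```text
False [ 0.23 -0.47 -0.27]
False [-0.66  0.31 -0.43]
False [ 1.03  0.28 -0.09]
[0.61234303 0.00473809 0.00900166] [0.61260285 0.00432366 0.009     ] 7.8417
expect [0.59269417 0.06640976 1.8811    ]
(array([0.59133454, 0.06862448, 1.85664825]), np.float64(0.19211443932910396))
```

Run:
```python
from h import *
A=L([.6002,.0361,1.903]);B=goal((.578,.1265),1.83)
im,_=read_camera('top'); np.savez('pics/t1.npz',im=im)
im0=np.load('pics/top0.npz')['im'];pt=lambda X:cproj('top',X);ps=lambda X:cproj('scene',X)
print('top0',fit_shim([(pt,orange(im0))],A),'top1',fit_shim([(pt,orange(im))],L([.592,.067,1.87])))
for n in('scene0','s1'): print(n,fit_shim([(ps,orange(np.load(f'pics/{n}.npz')['im']))],A if n=='scene0' else L([.592,.065,1.87])))
cr=np.load('pics/s1.npz')['im'][150:250,260:420]
cv2.imwrite('pics/c4.png',cv2.resize(cr,None,fx=5,fy=5,interpolation=2))
```

```text
top0 (array([0.60307286, 0.03445018, 1.91104085]), np.float64(0.13315558857480658)) top1 (array([0.5941915 , 0.0647164 , 1.88728498]), np.float64(0.24586000928264726))
scene0 (array([0.60140313, 0.03267315, 1.89823897]), np.float64(0.13378218224592497))
s1 (array([0.59239756, 0.06465899, 1.86185865]), np.float64(0.1980046653662012))
```

View pics/c4.png

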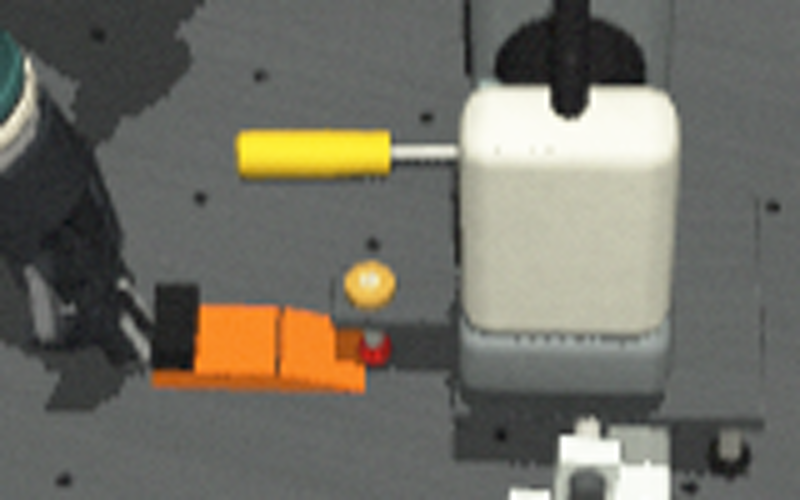

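The shim tracks the planned path: top view shift is (-9, +30 mm, -0.024), planned (-7.5, +30 mm, -0.022). The crop shows the thin edge just reaching the red foot, with the shim centred on it. Now pushing it under.

Run:
```python
from h import *
A=L([.6002,.0361,1.903]);B0=goal((.578,.1265),1.83);B=goal((.578,.1265),1.83,-.008)
S=A+.3*(B0-A)
for s in np.linspace(0,1,6)[1:]:
    p,R=tcp_for(S+s*(B-S)); t=move_l(p,.03,R,threshold=25); print(t,np.round(current_wrist_force(),1),np.round(L(current_tcp_pos())-p,4).tolist())
    if t: break
print(current_time())
im,_=read_camera('top'); np.savez('pics/t2.npz',im=im);i2,_=read_camera('scene'); np.savez('pics/s2.npz',im=i2)
print(B,'top',fit_shim([(lambda X:cproj('top',X),orange(im))],B))
cv2.imwrite('pics/c5.png',np.hstack([cv2.resize(i2[150:250,260:420],(640,400),interpolation=2)]))
```

```text
False [0.2 0.1 0.8] [-0.0001, 0.0003, 0.0]
False [ 0.9 -5.  -0.4] [0.0009, -0.0013, 0.0]
False [ 1.1 -4.5 -1.4] [0.0004, -0.0005, 0.0001]
False [-0.3  0.2 -0.2] [-0.0005, 0.0007, 0.0]
False [-0.3  0.7  0.4] [-0.0003, 0.0005, 0.0]
11.025
[0.57594951 0.13423276 1.83      ] top (array([0.57003226, 0.12620861, 1.92669734]), np.float64(2.7374421084332448))
```

View pics/c5.png

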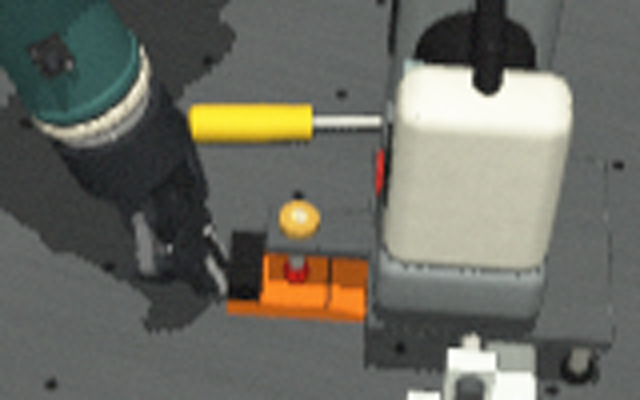

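The crop shows the foot standing on the flat at (296,275), midway between the black line (330) and the block (265). The scanner looks upright. I'll back off and measure the remaining offset from the wrist and scene cameras.

Run:
```python
from h import *
B=goal((.578,.1265),1.83,-.008)
for b,z in((.03,TZ),(.06,.10)):
    p,R=tcp_for(B,back=b,tz=z); move_l(p,.1,R)
reach((0.60,-0.04,0.12),tool(dirv(np.radians(118)),.1)); im,d,p,R=wshot('w3')
i2,_=read_camera('scene'); np.savez('pics/s3.npz',im=i2)
print(current_time(),current_joint_pos())
def orange2(im): return cv2.inRange(cv2.cvtColor(im,cv2.COLOR_BGR2HSV),(4,150,50),(24,255,255))
q=wproj(world(B,L([[-.055,-.022,.032],[-.055,.022,.032],[.01,-.022,.014],[.01,.022,.014],[-.011,0,.014]])),p,R);print(q.round(1).tolist())
for n in('foot_tip','shim'):
    for r in trace('scene',n)[:1]+[]: print(n,r['score'],r['pixel'])
x0,y0=int(q[:,0].mean())-80,int(q[:,1].mean())-60
y0=min(max(y0,0),280)
for a in q: cv2.circle(im,tuple(int(v) for v in a.round()),0,(255,0,255),-1)
print(x0,y0);cv2.imwrite('pics/c6.png',cv2.resize(im[y0:y0+120,x0:x0+160],(800,600),interpolation=2))
o,dd=ray('scene',[334,218]);print('ball',plane(o,dd,.023),'edge',on('scene',[[317,228],[351.2,229.5]],0))
```

```text
13.1667 [-0.15466135  0.25562515  1.83563175  0.09210184  1.11548815  2.45716183]
[[246.6, 292.8], [291.4, 301.9], [244.5, 323.0], [282.5, 330.6], [265.7, 314.8]]
foot_tip 0.61 [191.8, 378.2]
shim 0.73 [221.9, 331.9]
186 252
ball [[0.58214341 0.12415766 0.023     ]] edge [[0.6107437  0.08782063 0.        ]
 [0.58600124 0.17307665 0.        ]]
```

View pics/c6.png

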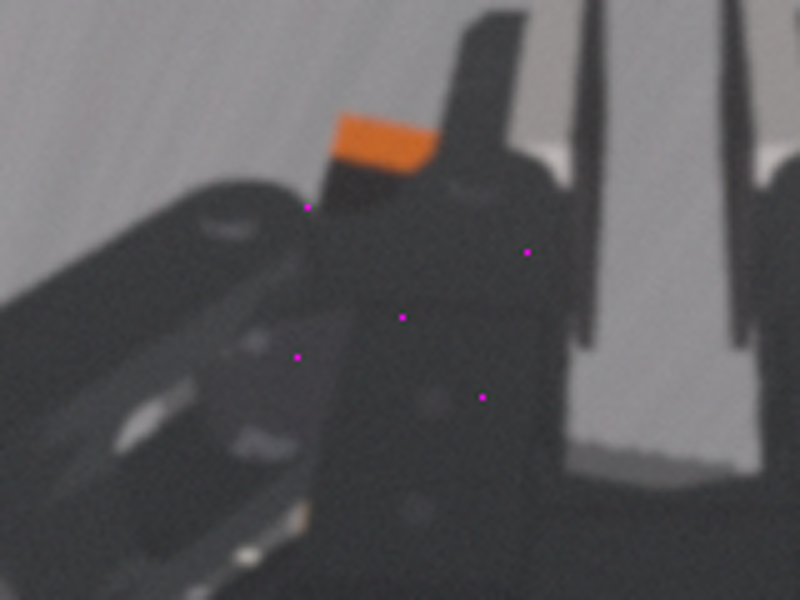

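The fingers hide the foot in this view. From the scene pixels, the foot stands at shim (-12, -5) mm, well inside the flat. I'll move the hand clear and take one last picture.

Run:
```python
from h import *
reach((0.63,-0.14,0.16),tool(dirv(np.radians(118)),.3)); wait(.5); im,d,p,R=wshot('w4')
i2,dep=read_camera('scene'); np.savez('pics/s4.npz',im=i2)
print(current_time(),current_wrist_force())
B=goal((.578,.1265),1.83,-.008)
q=wproj(world(B,L([[-.055,-.022,.032],[-.055,.022,.032],[.01,-.022,.014],[.01,.022,.014],[-.011,0,.014]])),p,R);print(q.round(1).tolist())
x0,y0=int(q[4,0])-50,min(int(q[4,1])-50,300);print(x0,y0)
a=cv2.resize(im[y0:y0+100,x0:x0+100],(400,400),interpolation=2);b=cv2.resize(i2[170:250,290:370],(400,400),interpolation=2)
cv2.imwrite('pics/c7.png',np.hstack([a,b]))
# scanner lean from the top-face depth: before/after in the scene camera
d0=np.load('pics/scene0.npz')['d'];k=calibration('scene');r,c=np.mgrid[:400,:640]
for n,D in(('before',d0),('after',dep)):
    o,dd=ray('scene',np.c_[c.ravel(),r.ravel()]);P=o+dd*D.reshape(-1,1)
    s=(P[:,2]>.15)&(P[:,2]<.31)&(abs(P[:,0]-.56)<.1)&(P[:,1]>.1)&(P[:,1]<.32)&(D.ravel()>0)
    print(n,s.sum(),np.median(P[s],0).round(4), np.percentile(P[s]@dirv(1.82),[2,50,98]).round(4))
    kn=P.reshape(400,640,3)[203:208,332:337].reshape(-1,3);print(' knob z',np.median(kn[:,2]).round(4))
```

```text
14.4 [-0.4493724   0.03902388 -0.56178186]
[[249.2, 295.4], [282.2, 301.0], [248.1, 310.4], [276.9, 315.3], [263.9, 305.4]]
213 255
before 3561 [0.6181 0.2108 0.24  ] [0.0132 0.0571 0.1057]
 knob z 0.0698
after 3601 [0.6145 0.2229 0.2407] [0.0255 0.069  0.1178]
 knob z 0.0782
```

View pics/c7.png

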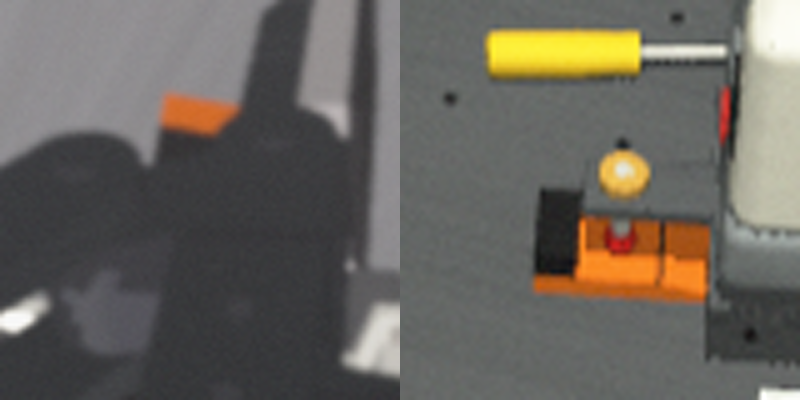

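The scene crop shows the red foot on the flat top, at col 620 between the block (577) and the ramp line (660), with nothing touching it. The knob is at 78.2 mm, which is its level height. Handing in.

Run:
```python
from h import *
print(current_time()); sign_off()
```

```text
14.4
the job is handed in; nothing more can be done
```

The shim is under the red foot and the scanner sits level. I handed the job in at 14.4 s with the hand well clear. I pushed the shim from behind with the nearly shut fingertips, and the highest force I read at the stops along the push was about 5 N.

**Checks that passed:**
- **Foot position:** the scene camera puts the foot at about x = -12 mm, y = -5 mm on the shim. That is close to the middle of the flat along its length and about 17 mm from the nearest side edge.
- **Scanner level:** the brass knob rose from 69.8 to 78.2 mm, against 78 mm when level. The top of the housing moved about 12 mm along the stand, which fits a tilt of about 0.08 rad being taken out. Both held after I withdrew the hand.

**Checks that failed or disagreed:**
- The last top-camera fit of the shim was unusable because the outrigger bar and its shadow cover it.
- The fingers blocked the foot in the wrist pictures taken after the push, so the final position rests on the scene camera and the planned push path.
- The cameras disagreed by 2 to 4 mm throughout.
- I did not press on the scanner to test for rocking, and I did not measure whether the bystanders had moved.

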